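# Reset the tripped battery test dock

### The job

One of the two battery test docks has tripped: its lamp is red. On that dock, push the black shutter fully open by its ridge, reach a fingertip into the well and press the sunken yellow reset key all the way down for a moment, then let it spring back and push the shutter fully shut over the well again. Only push and press: do not lift or shove the docks, and leave the green-lamp dock, the batteries and everything else on the bench alone.

Things in the scene. Friction and masses are not known exactly. Their poses are not given: they have to be found in the camera images.
- dock_tripped: Battery test dock, the dock whose dome lamp is RED (tripped). White-topped box 130 (its x) by 230 (its y) mm, deck 55 mm high, 2.5 kg, loose on rubber feet on a 4 mm blue mat. Origin: centre of its underside, z up. Along the deck at x=0: battery in a cradle at y=-85 mm, shutter over the reset well at y=+45, lamp (20 mm dome, 13 mm high) at y=+96. Two guides 4 mm high at x=+-35 mm.
- dock_tripped_well (a point): Centre of the mouth of the reset well, at deck height (55 mm above the underside), on the dock whose dome lamp is RED (tripped). The well is a square hole 48 by 48 mm, sides along the dock's x and y, 22 mm deep, black floor. Axes as the dock's.
- key_tripped (a joint): Sunken yellow round reset key, 24 mm across, at the middle of that well: how far it is pressed, 0 (up) to 0.005 m (fully down). Its spring takes about 1.4 N at first and 5 N fully down, then a hard stop; it springs back by itself.
- key_tripped_top (a point): Centre of that key's top face, 12 mm below the deck while the key is up and 17 mm when it is fully down.
- shutter_tripped (a joint): Opening of that dock's shutter in m: 0 shut over the well, 0.064 fully open against its stop (the well is wholly clear from 0.056). It slides towards the dock's -y (away from the lamp, towards the battery), drags with about 1.5 N and stays where it is left. It may start up to 12 mm ajar.
- shutter_tripped_ridge (a point): Centre of the top of the shutter's push ridge. The shutter is a black plate 64 by 64 mm, its top 4.5 mm above the deck, with a grey ridge across its middle: 50 mm long (dock x), 12 mm thick (dock y), its top 8.5 mm above the plate. Lies over the well centre when shut.
- battery_tripped: Loose flat phone battery, 72 by 38 by 6 mm, in the cradle on that dock. Bystander.
- dock_ok: Battery test dock, the dock whose dome lamp is GREEN (leave alone). White-topped box 130 (its x) by 230 (its y) mm, deck 55 mm high, 2.5 kg, loose on rubber feet on a 4 mm blue mat. Origin: centre of its underside, z up. Along the deck at x=0: battery in a cradle at y=-85 mm, shutter over the reset well at y=+45, lamp (20 mm dome, 13 mm high) at y=+96. Two guides 4 mm high at x=+-35 mm.
- dock_ok_well (a point): Centre of the mouth of the reset well, at deck height (55 mm above the underside), on the dock whose dome lamp is GREEN (leave alone). The well is a square hole 48 by 48 mm, sides along the dock's x and y, 22 mm deep, black floor. Axes as the dock's.
- key_ok (a joint): Sunken yellow round reset key, 24 mm across, at the middle of that well: how far it is pressed, 0 (up) to 0.005 m (fully down). Its spring takes about 1.4 N at first and 5 N fully down, then a hard stop; it springs back by itself.
- key_ok_top (a point): Centre of that key's top face, 12 mm below the deck while the key is up and 17 mm when it is fully down.
- shutter_ok (a joint): Opening of that dock's shutter in m: 0 shut over the well, 0.064 fully open against its stop (the well is wholly clear from 0.056). It slides towards the dock's -y (away from the lamp, towards the battery), drags with about 1.5 N and stays where it is left. It may start up to 12 mm ajar.
- shutter_ok_ridge (a point): Centre of the top of the shutter's push ridge. The shutter is a black plate 64 by 64 mm, its top 4.5 mm above the deck, with a grey ridge across its middle: 50 mm long (dock x), 12 mm thick (dock y), its top 8.5 mm above the plate. Lies over the well centre when shut.
- battery_ok: Loose flat phone battery, 72 by 38 by 6 mm, in the cradle on that dock. Bystander.
- phone: Opened phone shell, 74 by 150 by 9 mm, lying left of the mat; origin at the centre of its underside. Bystander.
- parts_box: White open box of small parts, 100 by 200 by 26 mm; origin at the centre of its underside. Bystander.
- tape_roll: Brown roll of tape, 100 mm across, 48 mm high; origin at the centre of its underside. Bystander.
- solvent_bottle: White bottle with a red cap, 60 mm across, 130 mm high; origin at the centre of its underside. Bystander.
- flux_dropper: Clear pointed dropper bottle, 36 mm across, 110 mm high; origin at the centre of its underside. Bystander.
- driver: Screwdriver with an orange handle, 160 mm long, lying on the table. Bystander.

How it is judged:
On the way, in this order (a step that is already met when the one before it is completed fails the run):
1. the red-lamp dock's shutter is pushed open far enough to clear the well (at least 56 mm of its 64 mm) (value of joint shutter_tripped above 0.056 m), for 0.1 s.
2. the fingers press the yellow key down, at least 4 of its 5 mm, for 0.2 s (value of joint key_tripped above 0.004 m and contact force between the fingers and key_tripped above 1 N), for 0.2 s.
3. the key is up again and the shutter is pushed shut to within 6 mm (value of joint key_tripped below 0.0015 m and value of joint shutter_tripped below 0.006 m), for 0.2 s.
At the end, for the whole second after the job is handed in: The red-lamp dock's shutter is shut again (within 6 mm), its key is back up (within 1.5 mm), that dock stands within 30 mm of where it was, at rest, the green-lamp dock and its shutter within 20 mm, and the other things on the bench within 30 mm (all of step 3 and distance of each of dock_tripped, phone, parts_box, tape_roll, solvent_bottle, flux_dropper, driver from where it was at the start of the episode below 0.03 m and distance of each of dock_ok, shutter_ok_ridge from where it was at the start of the episode below 0.02 m and value of joint key_ok below 0.0015 m and linear speed of dock_tripped below 0.02 m/s); the robot touches nothing.
It fails at once if a dock is shoved (the red-lamp dock more than 30 mm, the green-lamp dock more than 20 mm), lifted more than 10 mm or tilted more than 0.1 rad (distance of dock_tripped from where it was at the start of the episode above 0.03 m or distance of dock_ok from where it was at the start of the episode above 0.02 m or height (world z) of any of dock_tripped, dock_ok above 0.014 m or angle between any of dock_tripped, dock_ok's own z axis and vertical above 0.1 rad).
It fails at once if the green-lamp dock is worked: its shutter moves more than 20 mm or its key goes down 2 mm (distance of shutter_ok_ridge from where it was at the start of the episode above 0.02 m or value of joint key_ok above 0.002 m).
It fails at once if a battery is taken from its place on its dock: more than 10 mm above the deck or 15 mm along it (z of battery_tripped in the frame of dock_tripped above 0.065 m or y of battery_tripped in the frame of dock_tripped above -0.07 m or y of battery_tripped in the frame of dock_tripped below -0.1 m or x of battery_tripped in the frame of dock_tripped above 0.015 m or x of battery_tripped in the frame of dock_tripped below -0.015 m or z of battery_ok in the frame of dock_ok above 0.065 m or y of battery_ok in the frame of dock_ok above -0.07 m or y of battery_ok in the frame of dock_ok below -0.1 m or x of battery_ok in the frame of dock_ok above 0.015 m or x of battery_ok in the frame of dock_ok below -0.015 m).
It fails at once if something else on the bench is moved more than 30 mm, or lifted (distance of any of phone, parts_box, tape_roll, solvent_bottle, flux_dropper, driver from where it was at the start of the episode above 0.03 m).
It also fails if it takes over 51 s, if anything falls off the work surface, if the arm or the gripper's body presses on something with over 40 N, if the wrist force passes 120 N, or if a joint passes its speed limit or range.

### The arm

A 6-joint arm with a two-finger parallel gripper is mounted at the origin on the work surface. World frame = base frame: x ahead of the robot, y to its left, z up, the work surface at z = 0. Lengths are in m, angles in rad, forces in N, time in s.
With the tool pointing down it reaches from about 0.35 to 0.85 m from the base axis. Payload 8.1 kg.
Tool frame: the origin (TCP) lies at the very end of the fingers, on their centre line; the grasp point (between the pads) lies 19 mm behind it; y points along the fingers, x is the direction in which the jaws open and shut, and the axes are right-handed (so a half turn about y gives the same grasp; the last joint's range is limited). The gripper opens to 93 mm and grips with 3 to 60 N. Pads are 15 mm wide; open, the fingers measure 128 mm over their backs; the gripper's body (75 mm by 188 mm) begins 65 mm behind the grasp point.
Start: joints at [-1.36, 0.13, 1.488, -0, 1.523, -0.085], TCP at [0.175, -0.574, 0.219] pointing down, gripper open.
Joint ranges: [-2.96, 2.96], [-0.89, 2.26], [0.02, 2.5], [-1.34, 4.48], [0, 2.73], [-2.66, 2.66]. Speed limits (rad/s): [2.39, 2.39, 2.79, 3.14, 3.14, 3.14].

### API

Orientations are given as a 3x3 rotation matrix whose columns are the frame's x, y, z axes.
In Python, from plant import status, cams, manip, nets gives the robot as it stands.
- The arm moves only by the tool drive_tool, never from a script. Its argument "motion" is a list of rows, each a list of 2 entries, a list of its own where there are three numbers: the shift along the tool's x, y, z in m, then the turn about the tool's y in rad. A call has 1 to 10 rows; each row shifts and turns the commanded pose from where the row before left it, along the tool's axes as they then stand; what a row does not reach is not made up. A row lasts 1/12 s, in which the tool goes at most 41.7 mm and 7.16 degrees, less where a joint would pass 70% of its speed; a pose out of reach is approached as far as the arm can. A call is refused whole if a number of a shift passes 0.0417 or a number of a turn 0.125, either way. A call with a gripper value outside its range is refused whole. "gripper" is the closure, from -1 (fully open) to 1 (shut), so that 0 is half open, set as the call begins (left out, the last holds). The fingers move at their own pace and stop on an object; "grip_force" is the grip in N (left out, the last holds). Time passes only in rows, so rows that do not move let the fingers close. It gives the time, the measured TCP pose, the force and the opening at its end, in the units of the state.
- status.state(): the state, without advancing time (a new reading comes with each control period).
- cams.capture(name): name is "scene" or "side" or "wrist"; returns a dict with "frame" (420x560x3 uint8, blue, green, red), "intrinsics" (3x3 intrinsics, pixels), "D" ([k1, k2, p1, p2, k3] as OpenCV has them; the pictures are not rectified), "rvec" (rotation vector, rad) and "tvec" (3), from world to camera coordinates, as OpenCV has them; the wrist camera has in their place "T_tool_cam" (4x4, takes a point from camera to tool coordinates, whose origin is the TCP and whose axes are the tool frame's). Camera axes: x right, y down, z forward; pixel columns grow to the right and rows downward; lengths in m; the calibration is good to about 2 mm. A picture is of the moment at which its call begins: read the wrist's pose just before it. There is no depth.
- manip.finish_job(): hands the job in, once; it reports no verdict.
Trained networks look in the newest picture that a camera, given by its name, has taken for a name from the list of things; names that differ only in an ending like _2 or _b are one class to them, and where a whole thing is asked for, a point or a joint stands for the part that bears it (a point fixed in the world has none). Each returns a list of dicts, best first, with "score" (0 to 1); they miss things now and then, are a little off and sometimes report something else, mostly with a low value. They report only what shows in the picture. A call takes as long as a camera call.
- nets.silhouettes(camera, query): "region" (420x560 bool, what is visible of it).
- nets.place_of(camera, query): "xyz" ([x, y, z] in m, in world coordinates, good to about 4 mm: a listed point, or the origin of a listed thing).
The state is a dict: "clock": time; "q": joint angles; "qvel": joint speeds; "tau": joint torques, N m; "tool_pos": TCP position; "tcp_rot": TCP orientation; "ft_force": force on the tool from outside, world axes, zero at the start; "moment": the same for the moment, N m; "grip_width": opening from 0.0 (shut) to 1.0 (fully open).
Only numpy, scipy, OpenCV 4.12 (cv2) and the standard library are available. Lean on these libraries where they do the work, as an engineer would, in place of code of your own. Each camera call takes 0.05 s, during which the arm holds its last target.

## Working session

There is one attempt and no reset: what is moved stays moved. The work goes in short steps, Python scripts to look and compute and a tool call to move; the robot and the scene stay as the last step left them, time stands still between calls to the robot, and variables do not carry over. Pictures are saved under pics/ and viewed, and the job is handed in when it is done.

Besides the shell and the picture viewer there is one more tool, called as name(argument=value, ...) on one line, values as JSON. drive_tool: Moves the arm, as the interface text tells. Its arguments: {"type":"object","properties":{"motion":{"type":"array","items":{"type":"array"}},"gripper":{"type":"number"},"grip_force":{"type":"number"}},"required":["motion"]}

```bash
mkdir -p pics; ls
python3 - <<'E'
from plant import status,cams,nets
import cv2,numpy as np
s=status.state()
for k in s: print(k,np.round(s[k],4).tolist())
for c in ["scene","side"]:
    r=cams.capture(c); cv2.imwrite(f"pics/{c}0.png",r["frame"])
    for q in ["dock_tripped","dock_ok","dock_tripped_well","shutter_tripped_ridge","shutter_ok_ridge","battery_tripped","battery_ok","solvent_bottle","flux_dropper"]:
        try: print(c,q,[(np.round(d["xyz"],3).tolist(),round(d["score"],2)) for d in nets.place_of(c,q)])
        except Exception as e: print(q,e)
E
```

```text
pics
clock 0.0
q [-1.3604, 0.1311, 1.4892, 0.0, 1.523, -0.0854]
qvel [0.0002, -0.0, 0.0005, -0.0011, -0.0005, -0.0013]
tau [0.0005, -55.984, -49.1763, 0.0767, 0.0355, -0.0002]
tool_pos [0.1748, -0.5734, 0.2176]
tcp_rot [[0.2915, -0.0003, 0.9566], [-0.9566, 0.0017, 0.2915], [-0.0018, -1.0, 0.0002]]
ft_force [0.1881, 0.1352, 0.3198]
moment [-0.0099, 0.0288, 0.002]
grip_width 1.0015
scene dock_tripped [([0.575, 0.172, 0.005], 0.83), ([0.766, 0.03, 0.005], 0.74)]
scene dock_ok [([0.555, -0.201, 0.006], 0.96), ([0.418, -0.498, 0.002], 0.48), ([0.514, -0.28, 0.059], 0.31)]
scene dock_tripped_well [([0.562, 0.218, 0.06], 0.75)]
scene shutter_tripped_ridge [([0.562, 0.211, 0.072], 0.63), ([0.757, -0.277, 0.0], 0.54)]
scene shutter_ok_ridge [([0.569, -0.166, 0.067], 0.6)]
scene battery_tripped [([0.612, 0.097, 0.061], 0.62), ([0.431, 0.496, -0.002], 0.59)]
scene battery_ok [([0.511, -0.276, 0.06], 0.75)]
scene solvent_bottle [([0.758, -0.28, 0.001], 0.76)]
scene flux_dropper [([0.744, 0.276, -0.003], 0.79)]
side dock_tripped [([0.577, 0.175, 0.002], 0.82)]
side dock_ok [([0.551, -0.198, 0.002], 0.64)]
side dock_tripped_well [([0.555, 0.214, 0.059], 0.73)]
side shutter_tripped_ridge [([0.606, 0.097, 0.06], 0.7), ([0.561, 0.216, 0.071], 0.68)]
side shutter_ok_ridge [([0.567, -0.166, 0.069], 0.74)]
side battery_tripped [([0.606, 0.1, 0.062], 0.51)]
side battery_ok [([0.518, -0.279, 0.061], 0.72)]
side solvent_bottle [([0.76, -0.278, -0.001], 0.57)]
side flux_dropper [([0.747, 0.277, -0.001], 0.67)]
```

View pics/scene0.png

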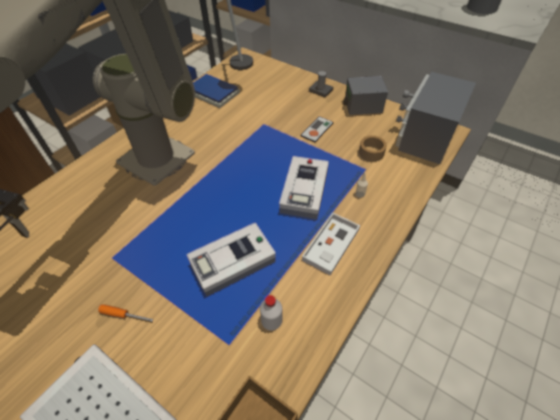

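View pics/side0.png

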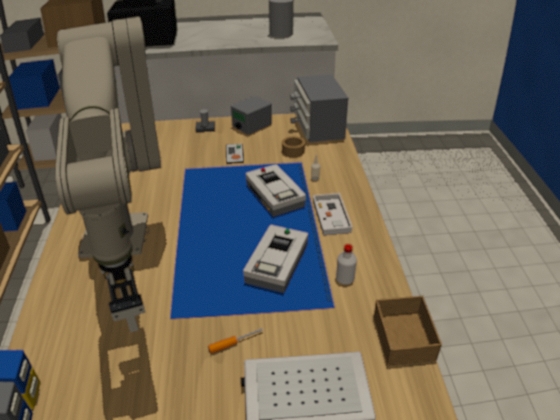

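The red-lamp dock is the far one, at about (0.576, 0.173), with its y axis near (-0.39, 0.92). I'll swing round to it with the jaws closing.

drive_tool(motion=[[[-0.0014, 0, 0.041], [-0.0685]], [[-0.0014, 0, 0.041], [-0.0685]], [[-0.0014, 0, 0.041], [-0.0685]], [[-0.0014, 0, 0.041], [-0.0685]], [[-0.0014, 0, 0.041], [-0.0685]], [[-0.0014, 0, 0.041], [-0.0685]], [[-0.0014, 0, 0.041], [-0.0685]], [[-0.0014, 0, 0.041], [-0.0685]]], gripper=1, grip_force=20)

```text
schema error: expected a number
```

drive_tool(motion=[[[-0.0014, 0, 0.041], -0.0685], [[-0.0014, 0, 0.041], -0.0685], [[-0.0014, 0, 0.041], -0.0685], [[-0.0014, 0, 0.041], -0.0685], [[-0.0014, 0, 0.041], -0.0685], [[-0.0014, 0, 0.041], -0.0685], [[-0.0014, 0, 0.041], -0.0685], [[-0.0014, 0, 0.041], -0.0685]], gripper=1, grip_force=20)

```text
clock: 1.67
tool_pos: [0.4494, -0.3978, 0.2186]
tcp_rot: [[0.749, 0.0, 0.662], [-0.662, -0.0, 0.749], [0.0, -1.0, 0.0]]
ft_force: [0.6, 0.0, -0.2]
grip_width: 0.477
```

drive_tool(motion=[[[-0.0014, 0, 0.041], -0.0685], [[-0.0014, 0, 0.041], -0.0685], [[-0.0014, 0, 0.041], -0.0685], [[-0.0014, 0, 0.041], -0.0685], [[-0.0014, 0, 0.041], -0.0685], [[-0.0014, 0, 0.041], -0.0685], [[-0.0014, 0, 0.041], -0.0685], [[-0.0014, 0, 0.041], -0.0685]])

```text
clock: 2.33
tool_pos: [0.5904, -0.1057, 0.2186]
tcp_rot: [[0.985, 0.0, 0.175], [-0.175, -0.0, 0.985], [0.0, -1.0, -0.0]]
ft_force: [0.6, 0.4, -0.1]
grip_width: 0.005
```

drive_tool(motion=[[[-0.0014, 0, 0.041], -0.0685], [[-0.0014, 0, 0.041], -0.0685], [[-0.0014, 0, 0.041], -0.0685], [[-0.0014, 0, 0.041], -0.0685], [[-0.0014, 0, 0.041], -0.0685], [[-0.0014, 0, 0.041], -0.0685], [[-0.0014, 0, 0.041], -0.0685], [[0, 0, 0], 0]])

```text
clock: 3.0
tool_pos: [0.5704, 0.1833, 0.2187]
tcp_rot: [[0.952, -0.001, -0.306], [0.306, 0.003, 0.952], [0.0, -1.0, 0.003]]
ft_force: [0.3, -0.6, 1.3]
grip_width: 0.004
```

```bash
cat > h.py <<'E'
from plant import status,cams,nets
import cv2,numpy as np
def wrist(name):
    s=status.state(); r=cams.capture("wrist"); cv2.imwrite(f"pics/{name}.png",r["frame"])
    T=np.eye(4);T[:3,:3]=s["tcp_rot"];T[:3,3]=s["tool_pos"]
    return s,r,T@np.array(r["T_tool_cam"])
def ray(r,Tc,uv,z):
    p=cv2.undistortPoints(np.array([[uv]],float),np.array(r["intrinsics"]),np.array(r["D"])).ravel()
    d=Tc[:3,:3]@[p[0],p[1],1]; o=Tc[:3,3]; return o+d*(z-o[2])/d[2]
E
python3 - <<'E'
from h import *
s,r,Tc=wrist("w1")
print(s["clock"],np.round(s["tool_pos"],4),np.round(s["tcp_rot"],3).tolist(),s["grip_width"]); print(np.round(Tc,3))
np.savez("w1.npz",Tc=Tc,K=r["intrinsics"],D=r["D"])
for q in ["dock_tripped","dock_tripped_well","shutter_tripped_ridge","battery_tripped"]:
    print(q,[(np.round(d["xyz"],4).tolist(),round(d["score"],2)) for d in nets.place_of("wrist",q)])
E
```

```text
3.0 [0.5704 0.1833 0.2187] [[0.952, -0.001, -0.306], [0.306, 0.003, 0.952], [0.0, -1.0, 0.003]] 0.0038333587745406185
[[ 0.952  0.297  0.073  0.551]
 [ 0.306 -0.924 -0.229  0.246]
 [-0.001  0.241 -0.971  0.385]
 [ 0.     0.     0.     1.   ]]
dock_tripped [([0.5787, 0.1725, 0.0035], 0.56)]
dock_tripped_well [([0.5576, 0.2169, 0.0605], 0.75)]
shutter_tripped_ridge [([0.5627, 0.2076, 0.0695], 0.63)]
battery_tripped [([0.6066, 0.0978, 0.0587], 0.6)]
```

View pics/w1.png

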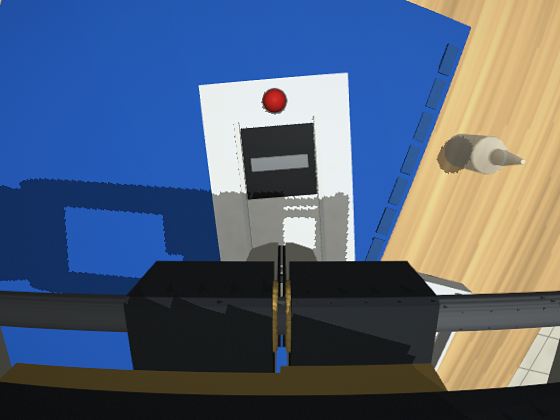

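The wrist picture shows the red lamp at (274,100), the deck's top corners at (199,86) and (348,73), the shutter nearly shut, and the ridge at about (279,162). Next I'll work out positions from these pixels.

```bash
python3 - <<'E'
from h import *
d=np.load("w1.npz");r={"intrinsics":d["K"],"D":d["D"]};Tc=d["Tc"]
P=lambda u,v,z:ray(r,Tc,(u,v),z)[:2]
a=P(199,86,.059);b=P(348,73,.059);e=P(212,188,.059);f=P(353,240,.059)
ang=lambda v:np.degrees(np.arctan2(v[1],v[0]))
print("w",np.linalg.norm(b-a),ang(b-a),"edges",ang(a-e)-90,ang(b-f)-90)
lamp=P(274,101,.065); rl=P(251,163,.072); rr=P(308,158.5,.072)
print("lamp",lamp,"ridge",(rl+rr)/2,np.linalg.norm(rr-rl),ang(rr-rl))
th=np.radians(np.mean([ang(b-a),ang(a-e)-90,ang(b-f)-90])); x=np.array([np.cos(th),np.sin(th)]);y=np.array([-x[1],x[0]])
print("th",np.degrees(th))
mid=(a+b)/2; print("origin from edge",mid-.115*y,"well",mid-.07*y,"from lamp well",lamp-.051*y)
c=np.array([.577,.1732]);print("nets well",c+.045*y)
print("plate edges",[np.dot(P(u,v,.0635)-(mid-.07*y),y) for u,v in [(278,126),(283,197)]], "ridge along y",np.dot((rl+rr)/2-(mid-.07*y),y))
E
python3 - <<'E'
import cv2
i=cv2.imread("pics/w1.png")[60:260,180:370];cv2.imwrite("pics/w1z.png",cv2.resize(i,None,fx=3,fy=3,interpolation=2)[:600])
E
```

```text
w 0.1302021873839394 22.54678104623361 edges 22.80159435430558 21.87962501814009
lamp [0.53941964 0.25978546] ridge [0.55938025 0.21293555] 0.04969307641206577 22.314887751533647
th 22.409333472893092
origin from edge [0.57671857 0.17131404] well [0.55956362 0.21291582] from lamp well [0.55886191 0.21263678]
nets well [0.55984506 0.21480178]
plate edges [np.float64(0.02959753811269682), np.float64(-0.034041931069825386)] ridge along y 8.81460964445393e-05
```

View pics/w1z.png

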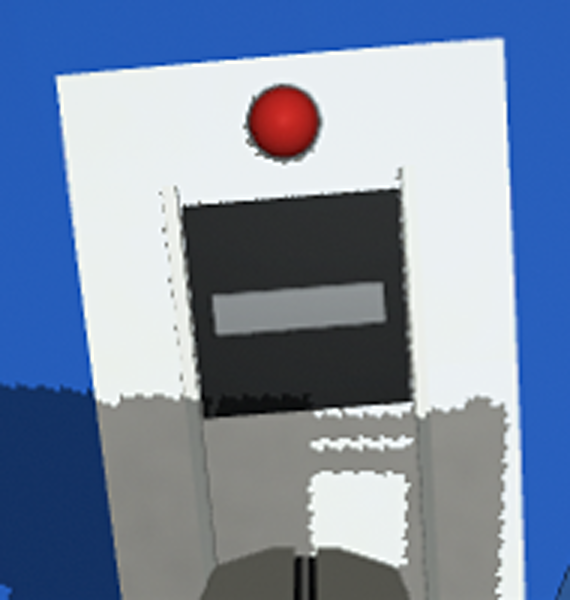

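Measurements agree: dock yaw 22.4°, well at (0.5595, 0.2130), shutter about 0–2 mm ajar. Next I turn to align and come down on the lamp side of the ridge.

drive_tool(motion=[[[0, 0, 0], -0.08], [[0.0013, 0, 0.027], 0], [[0, 0, 0.027], 0], [[0, 0.03, 0], 0], [[0, 0.04, 0], 0], [[0, 0.04, 0], 0], [[0, 0.015, 0], 0], [[0, 0, 0], 0], [[0, 0, 0], 0]])

```text
clock: 4.0
tool_pos: [0.5535, 0.2254, 0.093]
tcp_rot: [[0.929, -0.002, -0.369], [0.369, -0.001, 0.929], [-0.002, -1.0, 0.0]]
ft_force: [0.8, 0.8, 1.2]
grip_width: 0.004
```

Run:
```python
from h import *
s,r,Tc=wrist("w2")
print(s["clock"],np.round(s["tool_pos"],4),np.round(s["tcp_rot"],3).tolist(),s["ft_force"])
r=cams.capture("side");cv2.imwrite("pics/s2.png",cv2.resize(r["frame"][140:230,220:320],None,fx=6,fy=6))
```

```text
4.0 [0.5535 0.2254 0.093 ] [[0.929, -0.002, -0.369], [0.369, -0.001, 0.929], [-0.002, -1.0, 0.0]] [0.81979154 0.76288847 1.18218772]
```

View pics/w2.png

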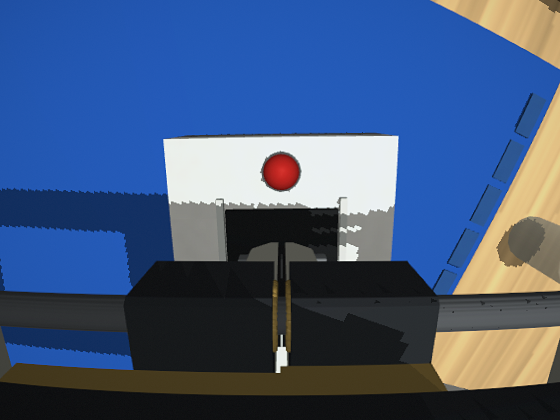

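View pics/s2.png

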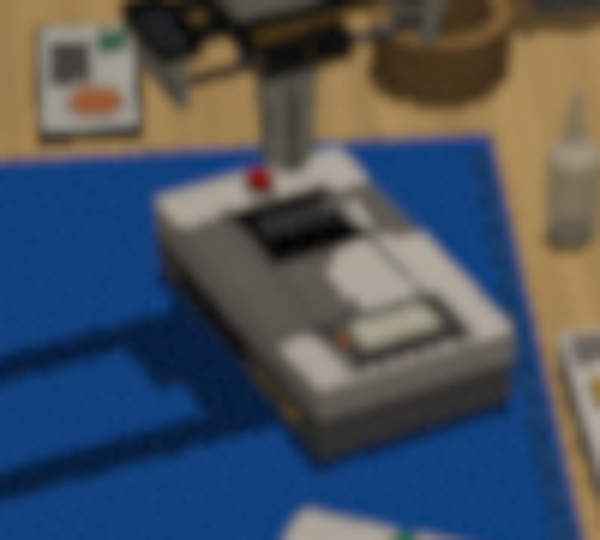

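drive_tool(motion=[[[0.001, 0, 0.009], -0.012], [[0, 0.01, 0], 0], [[0, 0.01, 0], 0], [[0, 0.006, 0], 0], [[0, 0, 0], 0], [[0, 0, 0], 0]])

```text
clock: 4.6
tool_pos: [0.5504, 0.2354, 0.0665]
tcp_rot: [[0.924, -0.002, -0.383], [0.383, -0.001, 0.924], [-0.002, -1.0, 0.0]]
ft_force: [1.1, 0.1, 0.2]
grip_width: 0.005
```

drive_tool(motion=[[[0, 0, -0.008], 0], [[0, 0, -0.008], 0], [[0, 0, -0.008], 0], [[0, 0, -0.008], 0], [[0, 0, -0.008], 0], [[0, 0, 0], 0]])

```text
clock: 5.1
tool_pos: [0.5675, 0.1968, 0.0679]
tcp_rot: [[0.925, 0.001, -0.381], [0.381, -0.001, 0.925], [0.0, -1.0, -0.001]]
ft_force: [0.6, 0.5, 0.2]
grip_width: 0.004
```

drive_tool(motion=[[[0, 0, -0.007], 0], [[0, 0, -0.007], 0], [[0, 0, -0.007], 0], [[0, 0, -0.006], 0], [[0, 0, -0.004], 0], [[0, 0, 0], 0]])

```text
clock: 5.6
tool_pos: [0.5786, 0.17, 0.0679]
tcp_rot: [[0.924, -0.0, -0.382], [0.382, 0.001, 0.924], [0.0, -1.0, 0.001]]
ft_force: [-2.4, 3.5, 2.0]
grip_width: 0.007
```

drive_tool(motion=[[[0, 0, -0.001], 0], [[0, 0, -0.001], 0], [[0, 0, -0.001], 0], [[0, 0, 0], 0], [[0, 0, 0], 0]])

```text
clock: 6.02
tool_pos: [0.5787, 0.1698, 0.0678]
tcp_rot: [[0.924, -0.001, -0.383], [0.383, 0.004, 0.924], [0.0, -1.0, 0.004]]
ft_force: [-6.1, 11.7, 3.0]
grip_width: 0.004
```

Run:
```python
from h import *
s,r,Tc=wrist("w3")
print(s["clock"],np.round(s["tool_pos"],4),s["ft_force"])
for c in ["side","scene"]:
    r=cams.capture(c)
    for q in ["dock_tripped","shutter_tripped_ridge","key_tripped_top"]:
        print(c,q,[(np.round(d["xyz"],4).tolist(),round(d["score"],2)) for d in nets.place_of(c,q)])
    cv2.imwrite(f"pics/{c}3.png",cv2.resize(r["frame"][140:230,220:350],None,fx=6,fy=6))
```

```text
6.0167 [0.5787 0.1698 0.0678] [-6.07778057 11.66578343  2.98371715]
side dock_tripped [([0.5748, 0.1733, 0.0043], 0.57)]
side shutter_tripped_ridge [([0.5836, 0.157, 0.0709], 0.51), ([0.57, -0.1661, 0.0712], 0.32)]
side key_tripped_top []
scene dock_tripped [([0.572, 0.1689, 0.0043], 0.6)]
scene shutter_tripped_ridge [([0.5827, 0.158, 0.069], 0.6)]
scene key_tripped_top [([0.4184, -0.4981, 0.0007], 0.66), ([0.5736, 0.1699, 0.007], 0.35)]
```

View pics/w3.png

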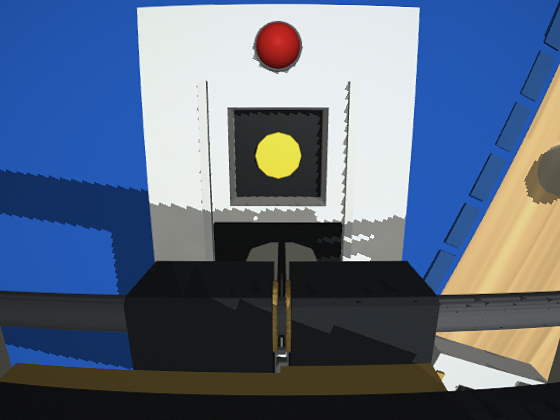

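View pics/side3.png

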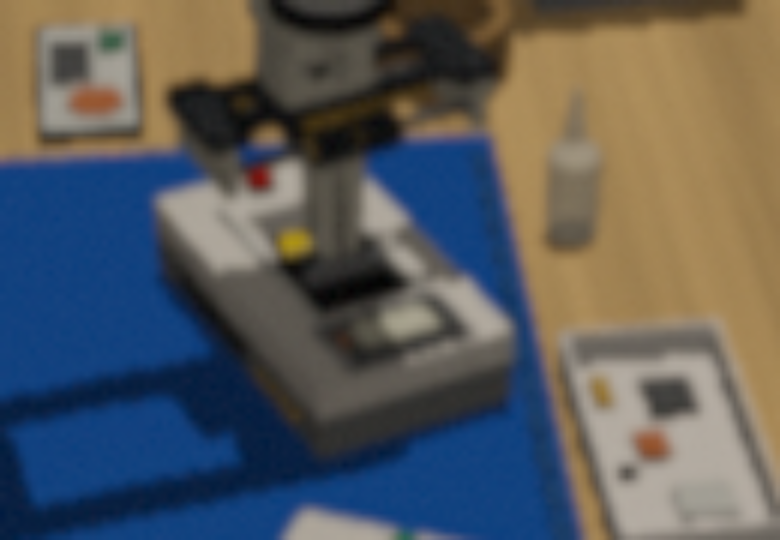

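The shutter is at its stop (13 N, no further travel) and the well is wholly clear, with the key at about (278,155). I'll measure the key and well, then go on.

Run:
```python
from h import *
s,r,Tc=wrist("w3b")
P=lambda u,v,z:ray(r,Tc,(u,v),z)[:2]
k=P(278,155.5,.047); c=[P(*p,.059) for p in [(228,107),(328,107),(328,206),(229,206)]]
print("key",k,"well",np.mean(c,0),[np.linalg.norm(c[i]-c[i-1]) for i in range(4)],"lamp",P(278,45,.065))
t=np.array(s["tool_pos"]);R=np.array(s["tcp_rot"])
print(R.T@(np.r_[k,.047]-t))
for q in ["key_tripped_top","dock_tripped_well"]: print(q,[(np.round(d["xyz"],4).tolist(),round(d["score"],2)) for d in nets.place_of("wrist",q)])
```

```text
key [0.55892037 0.21332229] well [0.55911988 0.2134334 ] [np.float64(0.04815937863225068), np.float64(0.04730495715534193), np.float64(0.04813227946116478), np.float64(0.04963744116624696)] lamp [0.53967157 0.26034096]
[-0.00156145  0.02099593  0.04775015]
key_tripped_top [([0.5591, 0.2138, 0.0457], 0.97), ([0.5604, 0.2154, 0.0615], 0.33)]
dock_tripped_well [([0.5623, 0.2189, 0.0608], 0.68)]
```

drive_tool(motion=[[[0, 0, 0.004], 0], [[0, 0, 0.006], 0], [[0, -0.01, 0], 0], [[0, -0.015, 0], 0], [[0, 0, 0], 0]])

```text
clock: 7.03
tool_pos: [0.5779, 0.1767, 0.0963]
tcp_rot: [[0.924, 0.005, -0.383], [0.383, 0.0, 0.924], [0.005, -1.0, -0.001]]
ft_force: [0.6, -0.1, 0.9]
grip_width: 0.006
```

drive_tool(motion=[[[-0.0034, 0, 0.02], 0], [[0, 0, 0.021], 0], [[0, 0, 0], 0], [[0, 0.015, 0], 0], [[0, 0.015, 0], 0], [[0, 0, 0], 0], [[0, 0, 0], 0]])

```text
clock: 7.62
tool_pos: [0.5563, 0.2123, 0.0617]
tcp_rot: [[0.924, -0.002, -0.382], [0.382, -0.001, 0.924], [-0.002, -1.0, -0.0]]
ft_force: [1.2, 0.0, 0.3]
grip_width: 0.005
```

drive_tool(motion=[[[0.003, 0, 0], 0], [[0, 0.006, 0], 0], [[0, 0.006, 0], 0], [[0, 0.003, 0], 0], [[0, 0, 0], 0], [[0, 0, 0], 0]])

```text
clock: 8.12
tool_pos: [0.5595, 0.2141, 0.0474]
tcp_rot: [[0.924, -0.001, -0.383], [0.383, -0.0, 0.924], [-0.001, -1.0, -0.0]]
ft_force: [-0.1, 0.5, -0.5]
grip_width: 0.008
```

drive_tool(motion=[[[0, 0.002, 0], 0], [[0, 0.002, 0], 0], [[0, 0.001, 0], 0], [[0, 0.001, 0], 0], [[0, 0, 0], 0], [[0, 0, 0], 0]])

```text
clock: 8.62
tool_pos: [0.56, 0.2143, 0.0423]
tcp_rot: [[0.924, 0.0, -0.383], [0.383, 0.0, 0.924], [0.0, -1.0, -0.0]]
ft_force: [-2.1, -1.4, 6.7]
grip_width: 0.004
```

drive_tool(motion=[[[0, 0.001, 0], 0], [[0, 0.0005, 0], 0], [[0, 0, 0], 0], [[0, 0, 0], 0], [[0, 0, 0], 0], [[0, 0, 0], 0]])

```text
clock: 9.12
tool_pos: [0.5601, 0.2143, 0.0421]
tcp_rot: [[0.924, 0.001, -0.383], [0.383, 0.0, 0.924], [0.001, -1.0, -0.0]]
ft_force: [-7.7, -2.7, 16.4]
grip_width: 0.005
```

The key is at its hard stop (16 N, z not moving). I'll lift out and cross to the battery side of the ridge.

drive_tool(motion=[[[0, -0.005, 0], 0], [[0, -0.02, 0], 0], [[0, -0.035, 0], 0], [[0, 0, 0], 0], [[-0.001, 0, -0.03], 0], [[0, 0, -0.03], 0], [[0, 0, -0.026], 0], [[0, 0, 0], 0], [[0, 0, 0], 0]])

```text
clock: 9.87
tool_pos: [0.5921, 0.1333, 0.0999]
tcp_rot: [[0.925, 0.0, -0.38], [0.38, 0.0, 0.925], [0.0, -1.0, 0.0]]
ft_force: [-0.2, 0.2, 0.2]
grip_width: 0.006
```

Run:
```python
from h import *
s,r,Tc=wrist("w4")
print(s["clock"],np.round(s["tool_pos"],4),s["ft_force"])
w=np.array([.5593,.2132]);x=np.array([.924,.382]);y=np.array([-.382,.924]);d=np.array(s["tool_pos"])[:2]-w
print(d@x,d@y)
r=cams.capture("side");cv2.imwrite(f"pics/side4.png",cv2.resize(r["frame"][140:230,220:350],None,fx=6,fy=6))
```

```text
9.8667 [0.5921 0.1333 0.0999] [-0.15194537  0.19681019  0.18636197]
-0.00022435849583428153 -0.08640544809017818
```

View pics/w4.png

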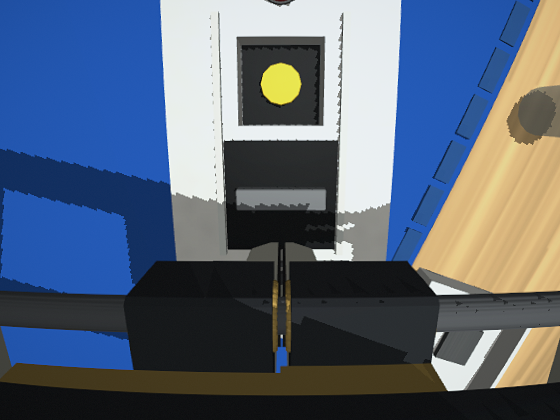

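View pics/side4.png

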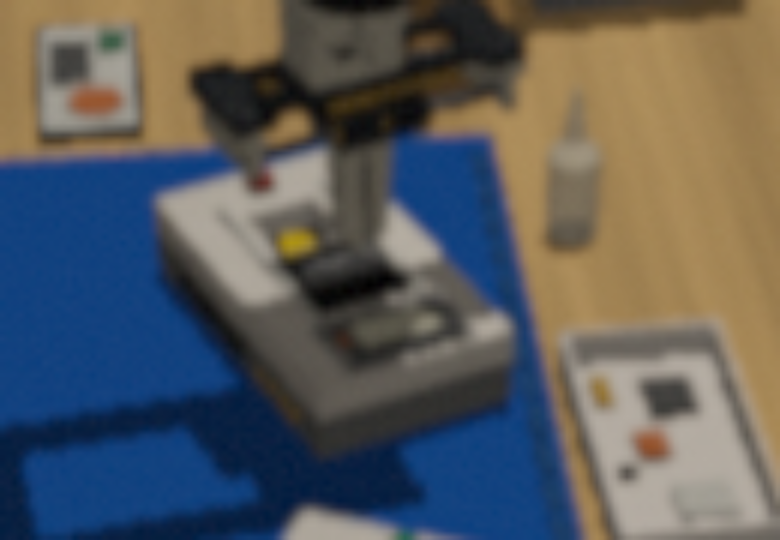

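The key is up, the shutter is open and the fingers are clear behind the ridge. Going down.

drive_tool(motion=[[[0, 0.015, 0], 0], [[0, 0.012, 0], 0], [[0, 0.005, 0], 0], [[0, 0, 0], 0], [[0, 0, 0], 0]])

```text
clock: 10.38
tool_pos: [0.5909, 0.1349, 0.0675]
tcp_rot: [[0.924, -0.002, -0.383], [0.383, -0.0, 0.924], [-0.002, -1.0, 0.0]]
ft_force: [-0.1, -0.1, 0.3]
grip_width: 0.006
```

drive_tool(motion=[[[0, 0, 0.008], 0], [[0, 0, 0.008], 0], [[0, 0, 0.008], 0], [[0, 0, 0.008], 0], [[0, 0, 0.008], 0], [[0, 0, 0.008], 0], [[0, 0, 0.008], 0], [[0, 0, 0.006], 0], [[0, 0, 0.003], 0], [[0, 0, 0], 0]])

```text
clock: 11.22
tool_pos: [0.5663, 0.1954, 0.0681]
tcp_rot: [[0.924, -0.0, -0.383], [0.383, 0.0, 0.924], [-0.0, -1.0, 0.0]]
ft_force: [-0.7, -0.1, -0.4]
grip_width: 0.009
```

drive_tool(motion=[[[0, 0, 0.002], 0], [[0, 0, 0.002], 0], [[0, 0, 0.001], 0], [[0, 0, 0], 0], [[0, 0, 0], 0]])

```text
clock: 11.63
tool_pos: [0.5647, 0.199, 0.0679]
tcp_rot: [[0.924, -0.001, -0.382], [0.382, 0.0, 0.924], [-0.0, -1.0, 0.0]]
ft_force: [-0.5, -0.6, -0.4]
grip_width: 0.007
```

drive_tool(motion=[[[0, 0, 0.001], 0], [[0, 0, 0.001], 0], [[0, 0, 0.001], 0], [[0, 0, 0], 0], [[0, 0, 0], 0]])

```text
clock: 12.05
tool_pos: [0.564, 0.2007, 0.068]
tcp_rot: [[0.924, 0.0, -0.382], [0.382, -0.002, 0.924], [-0.0, -1.0, -0.002]]
ft_force: [2.4, -6.1, -0.2]
grip_width: 0.006
```

Run:
```python
from h import *
s,r,Tc=wrist("w5")
print(s["ft_force"])
```

```text
[ 2.3548653  -6.12527099 -0.15635527]
```

View pics/w5.png

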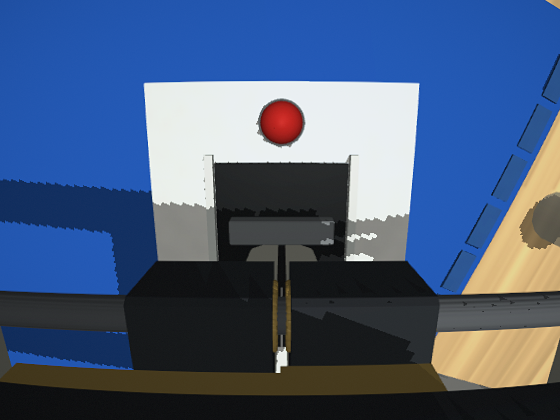

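Shut against the stop (about 6.5 N). Backing off and lifting for a final check.

drive_tool(motion=[[[0, 0, -0.004], 0], [[0, 0, -0.006], 0], [[0, -0.02, 0], 0], [[0, -0.035, 0], 0], [[0, -0.035, 0], 0], [[0, -0.035, 0], 0], [[0, -0.02, -0.02], 0], [[0, 0, 0], 0], [[0, 0, 0], 0]])

```text
clock: 12.85
tool_pos: [0.5767, 0.1737, 0.2151]
tcp_rot: [[0.924, 0.004, -0.381], [0.381, 0.001, 0.924], [0.004, -1.0, -0.0]]
ft_force: [0.0, 0.2, 0.2]
grip_width: 0.006
```

Run:
```python
from h import *
s,r,Tc=wrist("w6")
print(s["clock"],np.round(s["tool_pos"],3),s["ft_force"])
for q in ["dock_tripped","dock_tripped_well","shutter_tripped_ridge","battery_tripped"]:
    print(q,[(np.round(d["xyz"],4).tolist(),round(d["score"],2)) for d in nets.place_of("wrist",q)])
r=cams.capture("side");cv2.imwrite(f"pics/side6.png",r["frame"])
for q in ["dock_tripped","shutter_tripped_ridge","dock_ok","shutter_ok_ridge","flux_dropper","solvent_bottle"]:
    print(q,[(np.round(d["xyz"],4).tolist(),round(d["score"],2)) for d in nets.place_of("side",q)])
```

```text
12.85 [0.577 0.174 0.215] [0.01570926 0.22501888 0.21042084]
dock_tripped [([0.5774, 0.172, 0.0028], 0.55)]
dock_tripped_well [([0.5585, 0.2135, 0.0617], 0.58)]
shutter_tripped_ridge [([0.5602, 0.211, 0.0724], 0.83)]
battery_tripped [([0.6043, 0.0979, 0.0596], 0.47)]
dock_tripped [([0.5753, 0.1706, 0.0069], 0.65)]
shutter_tripped_ridge [([0.5587, 0.2154, 0.0721], 0.6)]
dock_ok [([0.5509, -0.2014, 0.0031], 0.73)]
shutter_ok_ridge []
flux_dropper [([0.7461, 0.2772, -0.0052], 0.46), ([0.6071, 0.0967, 0.0602], 0.4)]
solvent_bottle [([0.7601, -0.2756, 0.0006], 0.88)]
```

View pics/w6.png

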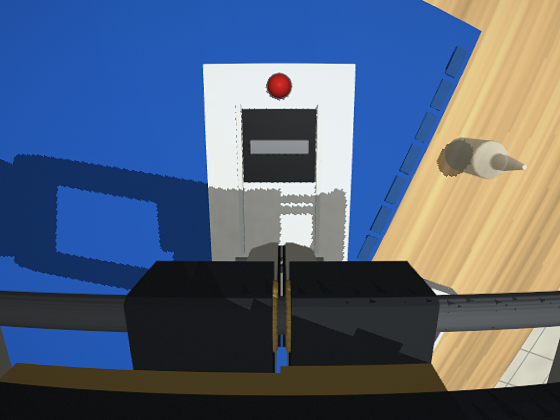

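View pics/side6.png

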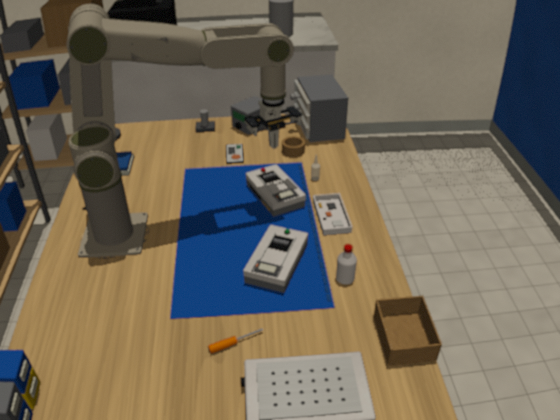

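The shutter is shut, with its ridge at (279,147) centred between the guides. The dock has not moved, everything else is in place and the arm is clear.

```bash
python3 -c "
from plant import manip; print(manip.finish_job())"
```

```text
the job is handed in; nothing more can be done
None
```

The reset on the red-lamp dock is done and handed in at about 13 s of the 51 s allowed; the hand-in reports no verdict. I worked it with the gripper closed:

- **Opening the shutter:** I pushed it by its ridge until it met the stop, at about 13 N. The wrist picture showed the well wholly clear.
- **Pressing the key:** I pressed it to its hard stop, at about 16 N with the fingertip moving no further, and held it for about half a second. A picture afterwards looked as though the key was up again.
- **Shutting the shutter:** I pushed it back until it met resistance of about 6.5 N, then withdrew the arm.

**Last checks:** In the final pictures the shutter is shut. The ridge came out about 2 mm from the well centre, within the network's error of about 4 mm. The red-lamp dock is where it was to within a few millimetres, and its battery is still in its cradle. The green-lamp dock and the bottles have not visibly moved. The arm was clear of everything, with no force on the wrist.

**Not confirmed:** The networks did not find the green dock's shutter ridge in the last side picture, so I judged that one by eye; the arm never went near it. The lamp is still red, though nothing in the task said it should change.

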